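# Roll the bearing sleeve up to its stop and close the keeper

### The arm

A 6-joint arm with a two-finger parallel gripper is mounted at the origin on the work surface. World frame = base frame: x ahead of the robot, y to its left, z up, the work surface at z = 0. Lengths are in m, angles in rad, forces in N, time in s.
With the tool pointing down it reaches from about 0.35 to 0.85 m from the base axis. Payload 8.1 kg.
Tool frame: the origin (TCP) lies between the finger pads; the fingertips stand 8 mm ahead of it and the grasp point (between the pads) lies 11 mm behind it (robot.tip_reach is the y of the fingertips in the tool frame, in m); y points along the fingers, z is the direction in which the jaws open and shut, and the axes are right-handed (so a half turn about y gives the same grasp; the last joint's range is limited). The gripper opens to 93 mm and grips with 3 to 60 N. Pads are 15 mm wide; open, the fingers measure 128 mm over their backs; the gripper's body (75 mm by 188 mm) begins 65 mm behind the grasp point.
Start: joints at [-1.285, 0.13, 1.488, -0, 1.523, -0.085], TCP at [0.217, -0.559, 0.227] pointing down, gripper open.
Joint ranges: [-2.96, 2.96], [-0.89, 2.26], [0.02, 2.5], [-1.34, 4.48], [0, 2.73], [-2.66, 2.66]. Speed limits (rad/s): [2.39, 2.39, 2.79, 3.14, 3.14, 3.14].

### API

Orientations are given as a rotation vector (axis times angle).
In Python, from plant import robot gives the robot as it stands.
- The arm moves only by the tool carry_out, never from a script. Its argument "increments" is a list of rows, each an object with "linear": the shift along the tool's x, y, z in m, a list of three; "yaw": the turn about the tool's y in rad. A call has 1 to 5 rows; each row is the pose to reach, as a shift and turn from the pose measured when the call began, along the tool's axes at that moment; what a row does not reach only later rows make up. A row lasts 1/8 s, in which the tool goes at most 62.5 mm and 10.7 degrees, less where a joint would pass 70% of its speed; a pose out of reach is approached as far as the arm can. A call with a gripper value outside its range is refused whole. "gripper" is the opening, from 0 (shut) to 1 (fully open), set as the call begins (left out, the last holds). The fingers move at their own pace and stop on an object; "newtons" is the grip in N (left out, the last holds). Time passes only in rows, so rows that repeat a pose let the fingers close. It gives the time, the measured TCP pose, the force and the opening at its end, in the units of the state.
- robot.read_state(): the state, without advancing time (a new reading comes with each control period).
- robot.read_camera(name): name is "scene" or "top" or "wrist"; returns the picture (420x560x3 uint8, blue, green, red); there is no depth.
- robot.camera_params(name): a dict with "fov_y" (degrees; the focal length in pixels is half the picture's height over the tangent of half this angle, whatever the lens; pixels are square), "cx", "cy" (the principal point, pixels), "R" (3x3) and "t" (3): a world point X has camera coordinates R X + t. Camera axes: x right, y down, z forward; pixel columns grow to the right and rows downward; lengths in m; the calibration is good to about 2 mm. The wrist camera is an equidistant fisheye: a pixel r from the principal point sees the ray r / f radians off the axis. A picture is of the moment at which its call begins: read the wrist's pose just before it. camera_params takes no time and is no camera call; for the wrist camera it gives the pose at the moment of the call.
- robot.close_job(): hands the job in, once; it reports no verdict.
The state is a dict: "t": time; "q": joint angles; "dq": joint speeds; "joint_torque": joint torques, N m; "tool_pos": TCP position; "orientation": TCP orientation; "force": force on the tool from outside, world axes, zero at the start; "wrist_torque": the same for the moment, N m; "opening": finger opening in m.
Only numpy, scipy, OpenCV 4.12 (cv2) and the standard library are available. Lean on these libraries where they do the work, as an engineer would, in place of code of your own. Each camera call takes 0.05 s, during which the arm holds its last target.

### The job

Without gripping or lifting anything, push the copper bearing sleeve with your fingertips slowly (under 15 cm a second) up the loading ramp, never letting it run back down, until it has dropped into its seat against the red stop at the top. Then push the red keeper arm round as far as it goes, so that it lies straight across the lane behind the sleeve, and move clear. Leave the other parts and tools on the table where they are.

Things in the scene. Friction and masses are not known exactly. Their poses are not given: they have to be found in the camera images.
- ramp: Loading ramp bolted to the table: steel running surface, blue side guides, red stop. Origin at table height on the lane's centre line; +x uphill along the lane, +y to the side that carries the keeper, z up. Lane 96 wide; guides 8 thick, tops 18 above the level foot, 16 above the slope, 20 above the seat. Sizes and 'ramp x, y, z' below are mm in this frame.
- slope_foot (a point): Lower end of the slope on the centre line: ramp x=-85, y=0, z=12. The slope rises straight (9 degrees) from here to slope_top. Downhill of it lies a level foot, height 12, as far as x=-195, ended by a lip 6 high and 6 thick.
- slope_top (a point): Upper end of the slope on the centre line: ramp x=65, y=0, z=36. Here a step 4 down leads into the level seat, height 32, x=65 to 109. The red stop behind the seat is 12 thick, its face at x=109, its top at height 74.
- seat (a point): Where the middle of the sleeve's axis lies when the sleeve touches the stop in its seat: ramp x=82, y=0, z=59. The sleeve has 3 mm of play in the seat, so it comes to rest 0 to 3 mm downhill of this point, and stays there by itself.
- sleeve_center (a point): Middle of the axis of the copper bearing sleeve: 54 diameter, 90 long, about 0.35 kg (varies), lying across the lane; its y axis is the cylinder's axis. It starts at rest on the level foot, at ramp x about -128 to -104, and slides and rolls easily (oiled, friction about 0.25); let go on the slope it runs back down.
- sleeve: The same copper bearing sleeve (whole part); its origin is also at the middle of its axis, y along the axis; x and z turn as it rolls.
- keeper (a joint): Turn of the red keeper arm about its post, anticlockwise from above as it grows. In the ramp's frame the arm points along the angle (pi - 0.35 + value) from +x towards +y: 0 fully open (downhill, slightly outward), 0.35 straight downhill beside the lane, 1.92 closed at its end stop, straight across the lane about 5 mm behind the seated sleeve. It stays where left; 1 N at its tip moves it.
- keeper_post (a point): Axis of the keeper's upright post, at the arm's mid height: ramp x=45, y=66, z=77. Post and hub up to 22 diameter, top 93 above the table.
- keeper_arm (a point): Point on the red keeper's bar, mid thickness and mid height, 60 from the post's axis, 77 above the table; x along the bar away from the post. The bar is 10 thick, 26 high (64 to 90 above the table) and reaches 86 out from the post's axis.
- collar: Aluminium collar standing on the table, 48 diameter, 45 high, bystander; origin at the centre of its underside.
- tape: Roll of brown tape lying flat, 110 diameter, 48 high, bystander; origin at the centre of its underside.
- hammer: Hammer lying on the table, bystander; handle towards its -x.
- screwdriver: Screwdriver lying on the table, bystander; handle towards its -x.
- angle_iron: Offcut of dark angle iron, 160 x 40 x 40, lying along its x, bystander; origin under its centre.
- square_tube: Offcut of bright square tube, 140 x 40 x 40, lying along its x, bystander; origin under its centre.
- tin: Green tin, 72 diameter, 100 high, standing, bystander; origin at the centre of its underside.
There are look-alikes about, which are no part of the job. What is meant by the sleeve is not blue, and is the larger of those in its own colour.

How it is judged:
On the way, in this order (a step that is already met when the one before it is completed fails the run):
1. the sleeve has been pushed half-way up the slope (x of sleeve_center in the frame of ramp between -0.02 and 0.06 m and z of sleeve_center in the frame of ramp above 0.045 m).
2. the sleeve rests in its seat against the stop (x of sleeve_center in the frame of ramp between 0.076 and 0.086 m and y of sleeve_center in the frame of ramp between -0.008 and 0.008 m and z of sleeve_center in the frame of ramp between 0.054 and 0.063 m and angle between the y axis of sleeve and the y axis of ramp, either way round below 0.12 rad and linear speed of sleeve below 0.02 m/s), for 0.2 s.
3. the keeper is closed across the lane (value of joint keeper above 1.82 rad), for 0.2 s.
At the end, for the whole second after the job is handed in: The sleeve lies at rest in its seat (axis middle 6 mm or less below the stop position along the lane and at most 4 mm beyond, within 8 mm sideways, square to the lane within 0.12 rad, at the seat's height -5/+4 mm), and the keeper is within 0.1 rad of its closed end stop (all of step 2 and value of joint keeper above 1.82 rad and angular speed of sleeve below 0.5 rad/s); the robot touches nothing.
It fails at once if the sleeve moves faster than 0.2 m/s on the slope (it runs back, or is flicked) (x of sleeve_center in the frame of ramp between -0.085 and 0.058 m and linear speed of sleeve above 0.2 m/s).
It fails at once if the sleeve is lifted off the ramp, or leaves the lane (z of sleeve_center in the frame of ramp above 0.075 m or z of sleeve_center in the frame of ramp below 0.03 m or y of sleeve_center in the frame of ramp above 0.02 m or y of sleeve_center in the frame of ramp below -0.02 m).
It fails at once if the sleeve is lifted off the foot or the lower half of the slope ((x of sleeve_center in the frame of ramp below -0.085 m and z of sleeve_center in the frame of ramp above 0.052 m) or (x of sleeve_center in the frame of ramp below -0.01 m and z of sleeve_center in the frame of ramp above 0.064 m)).
It fails at once if another part or tool on the table is moved more than 20 mm (distance of any of collar, tape, hammer, screwdriver, angle_iron, square_tube, tin from where it was at the start of the episode above 0.02 m).
It also fails if it takes over 50 s, if anything falls off the work surface, if the arm or the gripper's body presses on something with over 40 N, if the wrist force passes 120 N, or if a joint passes its speed limit or range.

## Working session

There is one attempt and no reset: what is moved stays moved. The work goes in short steps, Python scripts to look and compute and a tool call to move; the robot and the scene stay as the last step left them, time stands still between calls to the robot, and variables do not carry over. Pictures are saved under pics/ and viewed, and the job is handed in when it is done.

Besides the shell and the picture viewer there is one more tool, called after "Request:" as a command line: name --argument value ..., lists and objects as JSON in quotes. carry_out: Moves the arm, as the interface text tells. Its arguments: {"type":"object","properties":{"increments":{"type":"array","items":{"type":"object","properties":{"linear":{"type":"array","items":{"type":"number"}},"yaw":{"type":"number"}}}},"gripper":{"type":"number"},"newtons":{"type":"number"}},"required":["increments"]}

```bash
ls; mkdir -p pics; python3 - <<'E'
from plant import robot
import cv2
s=robot.read_state(); print(s)
for n in ("scene","top"):
    cv2.imwrite(f"pics/{n}0.png",robot.read_camera(n)); print(n,robot.camera_params(n))
E
```

```text
pics
{'t': 0.0, 'q': array([-1.28542388e+00,  1.31133730e-01,  1.48925036e+00, -3.89663947e-06,
        1.52297706e+00, -8.54024944e-02]), 'dq': array([-0.00087192,  0.00019083,  0.00159505, -0.00048109,  0.00012021,
       -0.00093593]), 'joint_torque': array([ 6.86650146e-04, -5.59847260e+01, -4.91764283e+01,  7.67987408e-02,
        3.58427502e-02, -1.72081386e-04]), 'tool_pos': array([ 0.21726996, -0.55870701,  0.22561969]), 'orientation': array([-0.37882791,  2.02079263, -2.01717876]), 'force': array([-0.37163956, -0.9904098 , -0.34088867]), 'wrist_torque': array([-0.03696747,  0.00858986, -0.03055268]), 'opening': 0.09313002959121507}
scene {'fov_y': 44.937112586117784, 'cx': 281.05113761069805, 'cy': 203.9881802715376, 'R': array([[ 0.49899555,  0.86644061, -0.01685547],
       [ 0.55175411, -0.33264125, -0.7647988 ],
       [-0.66825957,  0.37233112, -0.64404867]]), 't': array([-0.27495475, -0.2382349 ,  1.73784015])}
top {'fov_y': 50.28987369498656, 'cx': 280.0935970570931, 'cy': 207.28457952866904, 'R': array([[-0.02300159, -0.99967464, -0.01102467],
       [-0.99053568,  0.02428113, -0.13509065],
       [ 0.13531439,  0.00781303, -0.99077191]]), 't': array([0.04038776, 0.54135392, 1.23222264])}
```

View pics/scene0.png

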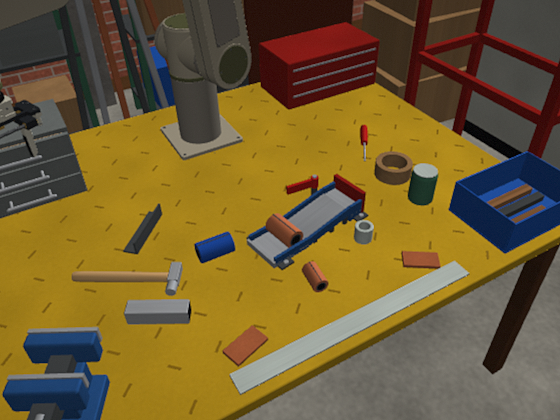

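View pics/top0.png

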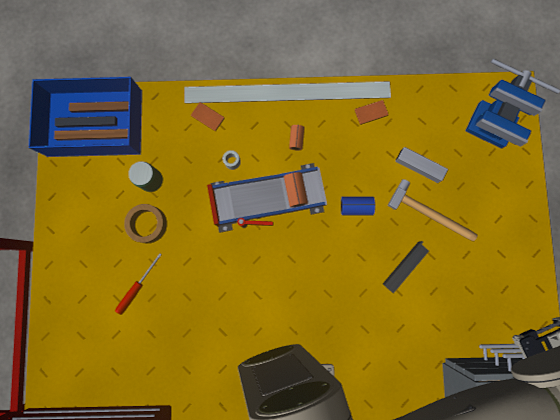

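```bash
python3 - <<'E'
import cv2
a=cv2.imread("pics/top0.png")[120:245,190:340]; cv2.imwrite("pics/topc.png",cv2.resize(a,None,fx=5,fy=5,interpolation=cv2.INTER_CUBIC)[:600])
a=cv2.imread("pics/scene0.png")[165:295,235:385]; cv2.imwrite("pics/scc.png",cv2.resize(a,None,fx=4.5,fy=4.5,interpolation=cv2.INTER_CUBIC))
E
```

```text
(no output)
```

View pics/topc.png

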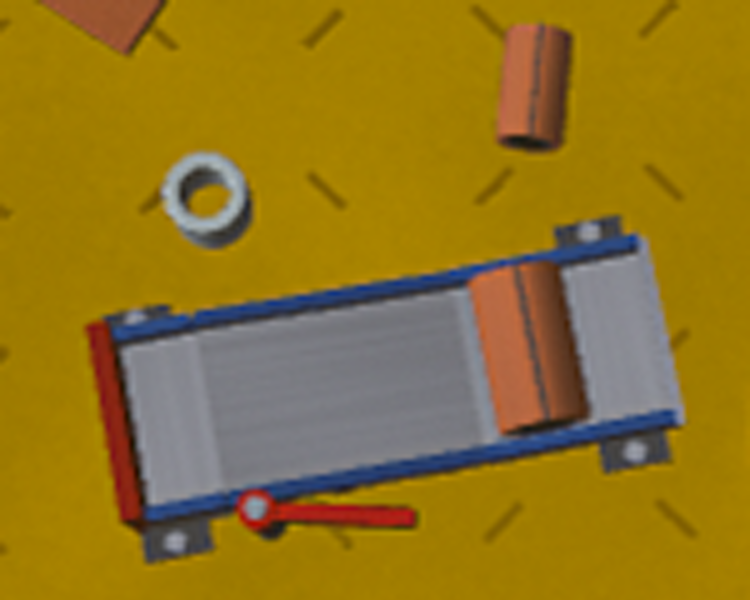

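View pics/scc.png

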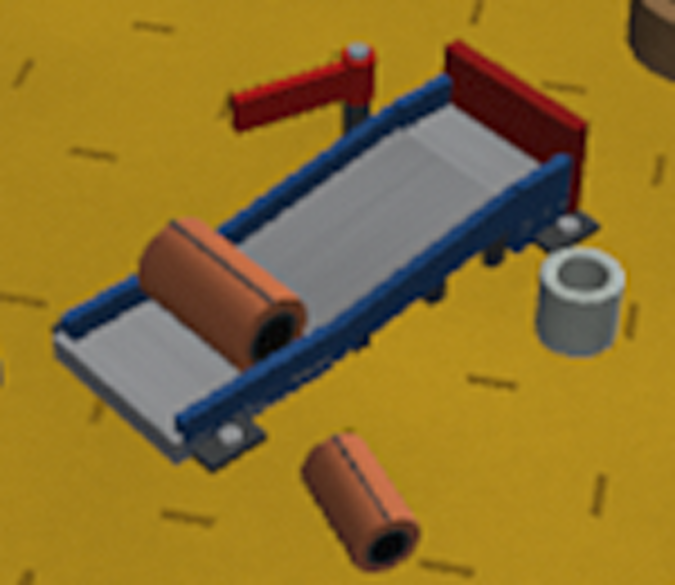

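```bash
cat > h.py <<'E'
import numpy as np,cv2
from plant import robot
from scipy.spatial.transform import Rotation as Ro
def ray(n,u,v,P=None):
    P=P or robot.camera_params(n); f=210/np.tan(np.radians(P['fov_y']/2))
    R=np.array(P['R']);t=np.array(P['t'])
    return -R.T@t, R.T@np.array([(u-P['cx'])/f,(v-P['cy'])/f,1])
def onz(n,u,v,z):
    c,d=ray(n,u,v); return c+d*(z-c[2])/d[2]
def px(n,X):
    P=robot.camera_params(n); f=210/np.tan(np.radians(P['fov_y']/2))
    c=np.array(P['R'])@X+P['t']; return np.array([P['cx']+f*c[0]/c[2],P['cy']+f*c[1]/c[2]])
E
python3 - <<'E'
from h import *
T=lambda a,b:(190+a/5,120+b/5)
S=lambda a,b:(235+a/4.5,165+b/4.5)
pts=[("top",T(257,508),(45,66,93)),("scene",S(359,50),(45,66,93)),
("top",T(637,238),(-198,-52,30)),("top",T(681,418),(-198,52,30)),
("top",T(88,325),(121,-56,74)),("top",T(124,522),(121,56,74)),
("scene",S(455,42),(121,56,74)),("scene",S(586,124),(121,-56,74)),("scene",S(450,127),(109,56,74))]
A=[];B=[]
for n,p,r in pts:
    w=onz(n,*p,r[2]/1000); A.append(np.array(r[:2])/1000);B.append(w[:2])
A=np.array(A);B=np.array(B)
use=np.arange(8)
a=A[use]-A[use].mean(0);b=B[use]-B[use].mean(0)
th=np.arctan2((a[:,0]*b[:,1]-a[:,1]*b[:,0]).sum(),(a*b).sum())
R=np.array([[np.cos(th),-np.sin(th)],[np.sin(th),np.cos(th)]])
o=B[use].mean(0)-R@A[use].mean(0)
print("yaw",th,"origin",o)
for i in range(len(A)): print(pts[i][0],pts[i][2],(( (B[i]-o)@R-A[i])*1000).round(1))
# sleeve: mask copper on ramp, top silhouette
im=cv2.imread("pics/top0.png");hsv=cv2.cvtColor(im,cv2.COLOR_BGR2HSV)
m=cv2.inRange(hsv,(3,90,60),(14,200,255)); n,l,st,ce=cv2.connectedComponentsWithStats(m)
for i in range(1,n):
    if st[i,4]>150: print(st[i],ce[i],((onz("top",*ce[i],.05)[:2]-o)@R*1000).round(1))
# verify projection
v=im.copy()
def W(x,y,z): return np.array([*(o+R@np.array([x,y])/1000),z/1000])
for n,f in(("top","top0"),("scene","scene0")):
    v=cv2.imread(f"pics/{f}.png"); 
    v=cv2.resize(v,None,fx=4,fy=4,interpolation=cv2.INTER_CUBIC)
    for q in [(45,66,93),(-195,48,30),(-195,-48,30),(109,48,52),(109,-48,52),(65,48,36),(65,-48,36),(-85,48,12),(-85,-48,12),(121,56,74),(121,-56,74),(45-86*np.cos(.35),66+86*np.sin(.35),90)]:
        p=(px(n,W(*q))*4+1.5).astype(int); cv2.circle(v,tuple(map(int,p)),4,(255,255,0),1)
    c=(px(n,W(-40,0,30))*4).astype(int); cv2.imwrite(f"pics/{n}v.png",v[c[1]-280:c[1]+280,c[0]-350:c[0]+350])
E
```

```text
yaw 1.7280016712502617 origin [0.57338927 0.09894844]
top (45, 66, 93) [-0.1  3.2]
scene (45, 66, 93) [ 2.1 -3.2]
top (-198, -52, 30) [ 5.7 -1.1]
top (-198, 52, 30) [1.  2.4]
top (121, -56, 74) [0.7 5.2]
top (121, 56, 74) [-1.5  5.3]
scene (121, 56, 74) [-5.4 -7.2]
scene (121, -56, 74) [-2.4 -4.6]
scene (109, 56, 74) [-54.2 -66.5]
[355 101  33  23 475] [370.97052632 111.72842105] [-373.2 -182.5]
[ 69 102  59   9 422] [ 97.91943128 106.14218009] [ 402.8 -344.3]
[191 102  33  29 470] [207.02340426 116.04255319] [  94.7 -256.5]
[290 125  14  25 288] [296.3125     136.13541667] [-148.2 -150.4]
[ 55 129  72  10 530] [ 91.0490566  133.93773585] [ 432.8 -264.9]
[283 172  25  35 570] [295.10877193 188.72105263] [-116.6   -0.6]
```

View pics/topv.png

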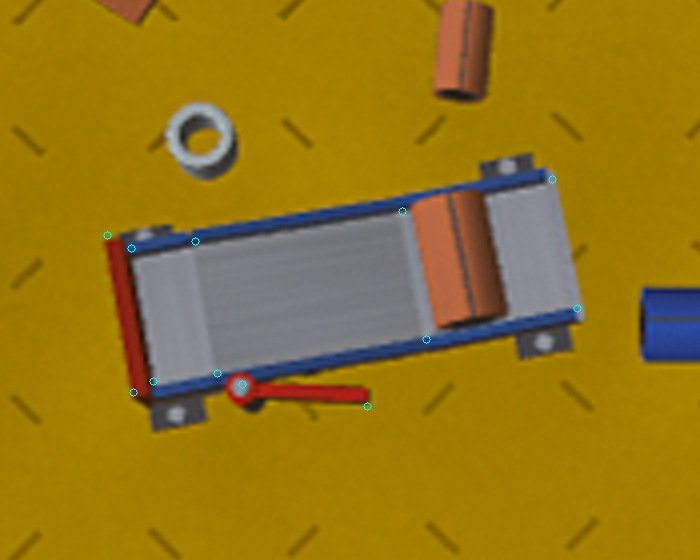

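View pics/scenev.png

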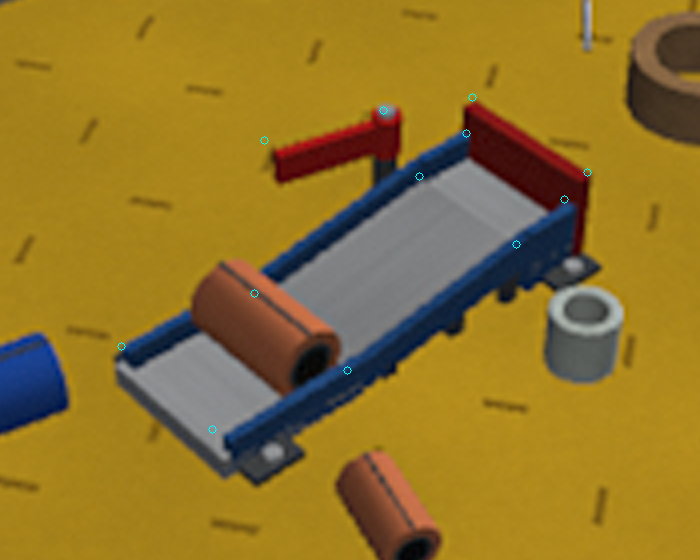

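```bash
cat >> h.py <<'E'
TH=1.728; O=np.array([0.5734,0.0989]); RR=np.array([[np.cos(TH),-np.sin(TH)],[np.sin(TH),np.cos(TH)]])
def W(x,y,z): return np.array([*(O+RR@np.array([x,y])/1000),z/1000])
def toramp(p): return np.array([*((np.array(p[:2])-O)@RR*1000),p[2]*1000])
def info():
    s=robot.read_state(); R=Ro.from_rotvec(s['orientation']).as_matrix()
    z=R[:,2]; a=np.arctan2(z[1],z[0])-(TH+np.pi/2); a=(a+np.pi/2)%np.pi-np.pi/2
    # rotation about tool y (down): +yaw about y => world turn of -yaw
    print("t %.3f ramp TCP"%s['t'],toramp(s['tool_pos']).round(1),"tip z",round(s['tool_pos'][2]*1000-8,1),"need yaw",round(a,3),"F",((RR.T@s['force'][:2]).round(1)),s['force'][2].round(1),"open",round(s['opening']*1000,1),"q6",s['q'][5].round(2),"ydir",R[:,1].round(3))
    return s,R
def inc(x,y,ztip):
    s,R=info(); d=R.T@(W(x,y,ztip+8)-s['tool_pos']); print("linear",d.round(4)); return d
E
python3 - <<'E'
from h import *
inc(-175,0,190)
inc(-175,0,60)
s,R=info();print(R.round(3))
E
```

```text
t 0.100 ramp TCP [-593.8  454.7  225.7] tip z 217.7 need yaw -1.357 F [-0.2 -0.9] -0.6 open 92.6 q6 -0.09 ydir [-0.     0.002 -1.   ]
linear [-0.5331  0.0283 -0.3128]
t 0.100 ramp TCP [-593.8  454.7  225.7] tip z 217.7 need yaw -1.357 F [-0.2 -0.9] -0.6 open 92.6 q6 -0.09 ydir [-0.     0.002 -1.   ]
linear [-0.5331  0.1583 -0.3126]
t 0.100 ramp TCP [-593.8  454.7  225.7] tip z 217.7 need yaw -1.357 F [-0.2 -0.9] -0.6 open 92.6 q6 -0.09 ydir [-0.     0.002 -1.   ]
[[-0.932 -0.     0.362]
 [-0.362  0.002 -0.932]
 [-0.    -1.    -0.002]]
```

Request:
carry_out --increments '[{"linear":[-0.03,0.0,-0.018],"yaw":-0.1},{"linear":[-0.075,0.0,-0.044],"yaw":-0.25},{"linear":[-0.12,0.0,-0.07],"yaw":-0.4},{"linear":[-0.165,0.005,-0.097],"yaw":-0.55},{"linear":[-0.21,0.01,-0.123],"yaw":-0.7}]' --gripper 0.5

```text
t: 0.72
tool_pos: [0.3691, -0.3664, 0.2155]
orientation: [-0.932, 1.566, -1.562]
force: [0.4, 0.1, 0.4]
opening: 0.0489
```

```bash
python3 -c "
from h import *
inc(-175,0,190)"
```

```text
t 0.725 ramp TCP [-427.6  274.6  215.5] tip z 207.5 need yaw -0.652 F [ 0.  -0.4] 0.4 open 48.9 q6 -0.39 ydir [-0.001  0.002 -1.   ]
linear [-0.3674  0.0179  0.0649]
```

Request:
carry_out --increments '[{"linear":[-0.055,0.0,0.01],"yaw":-0.13},{"linear":[-0.11,0.0,0.02],"yaw":-0.26},{"linear":[-0.165,0.005,0.03],"yaw":-0.39},{"linear":[-0.22,0.005,0.04],"yaw":-0.52},{"linear":[-0.275,0.01,0.05],"yaw":-0.652}]'

```text
t: 1.35
tool_pos: [0.5448, -0.1466, 0.2058]
orientation: [-1.28, 1.091, -1.089]
force: [0.5, -1.4, 0.8]
opening: 0.0468
```

```bash
python3 -c "
from h import *
inc(-175,0,190)"
```

```text
t 1.350 ramp TCP [-238.    66.7  205.8] tip z 197.8 need yaw 0.004 F [-1.4 -0.2] 0.8 open 46.8 q6 -0.52 ydir [-0.     0.002 -1.   ]
linear [-0.0627  0.0079  0.067 ]
```

Request:
carry_out --increments '[{"linear":[-0.03,0.02,0.03],"yaw":0.004},{"linear":[-0.063,0.04,0.067],"yaw":0.004},{"linear":[-0.063,0.06,0.067],"yaw":0.004},{"linear":[-0.063,0.06,0.067],"yaw":0.004}]'

```text
t: 1.85
tool_pos: [0.5988, -0.0732, 0.143]
orientation: [-1.282, 1.097, -1.088]
force: [-0.3, 1.0, -0.4]
opening: 0.0467
```

```bash
python3 - <<'E'
from h import *
info()
P=robot.camera_params("wrist"); w=robot.read_camera("wrist"); cv2.imwrite("pics/w1.png",w); print(P)
for n in ("scene","top"): cv2.imwrite(f"pics/{n}1.png",robot.read_camera(n))
E
```

```text
t 1.850 ramp TCP [-174.     1.9  143. ] tip z 135.0 need yaw 0.001 F [1.1 0.2] -0.4 open 46.7 q6 -0.37 ydir [-0.006  0.002 -1.   ]
{'fov_y': 65.70646984690485, 'cx': 277.4764139367675, 'cy': 208.247537268029, 'R': array([[ 0.98776368,  0.15588052, -0.00491689],
       [ 0.15138624, -0.95075382,  0.27046144],
       [ 0.03748492, -0.26789633, -0.96271825]]), 't': array([-0.57944868, -0.16931729,  0.26749561])}
```

View pics/w1.png

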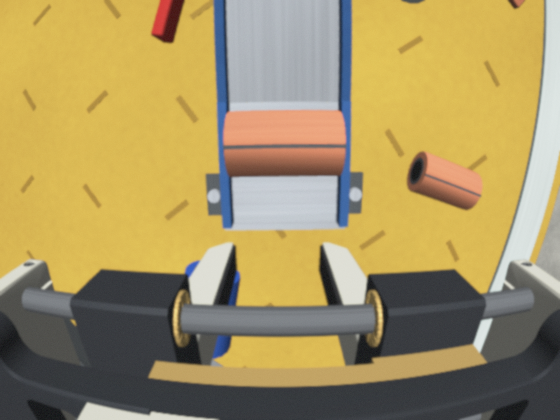

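View pics/scene1.png

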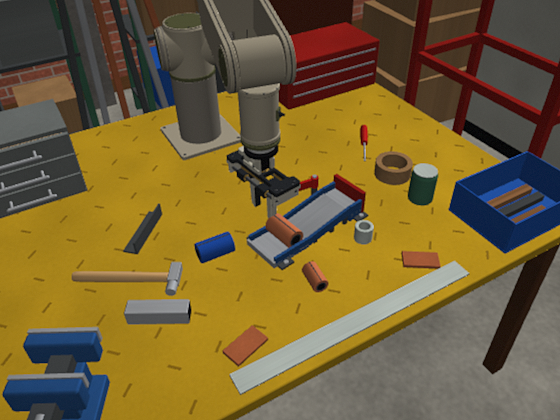

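```bash
python3 - <<'E'
import cv2
a=cv2.imread("pics/w1.png")[0:250,195:375]; cv2.imwrite("pics/w1c.png",cv2.resize(a,None,fx=3.2,fy=2.4*1,interpolation=cv2.INTER_CUBIC))
a=cv2.imread("pics/w1.png")[90:240,195:375]; cv2.imwrite("pics/w1d.png",cv2.resize(a,None,fx=4,fy=4,interpolation=cv2.INTER_CUBIC))
E
```

```text
(no output)
```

View pics/w1d.png

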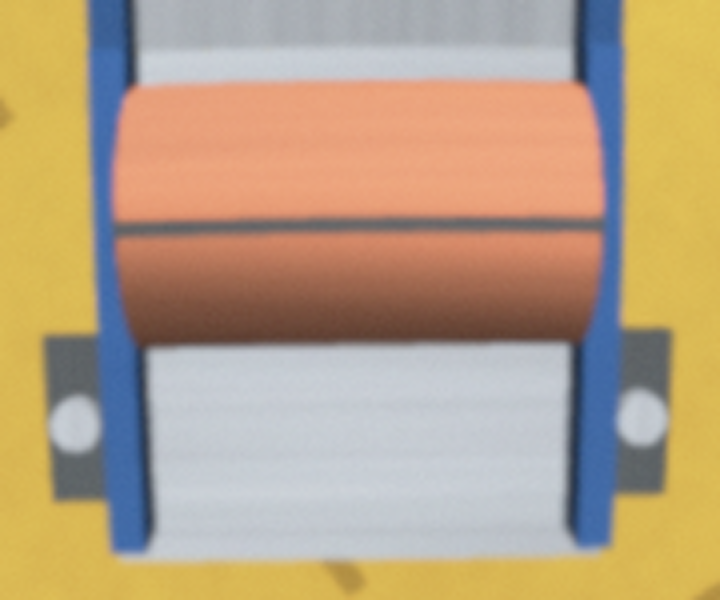

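```bash
cat >> h.py <<'E'
def fray(P,u,v):
    f=210/np.tan(np.radians(P['fov_y']/2)); dx,dy=u-P['cx'],v-P['cy']; r=np.hypot(dx,dy); a=r/f
    d=np.array([np.sin(a)*dx/r,np.sin(a)*dy/r,np.cos(a)]); R=np.array(P['R']); return -R.T@np.array(P['t']),R.T@d
E
python3 - <<'E'
from h import *
P={'fov_y': 65.70646984690485, 'cx': 277.4764139367675, 'cy': 208.247537268029, 'R': np.array([[ 0.98776368,  0.15588052, -0.00491689],
       [ 0.15138624, -0.95075382,  0.27046144],
       [ 0.03748492, -0.26789633, -0.96271825]]), 't': np.array([-0.57944868, -0.16931729,  0.26749561])}
def g(a,b,z):
    c,d=fray(P,195+(a+.5)/4-.5,90+(b+.5)/4-.5); return c+d*(z/1000-c[2])/d[2]
print("cam",toramp(-P['R'].T@P['t']))
L={}
for n,a,b,z in [("kinkL",90,45,30),("kinkR",623,45,30),("endL",112,551,30),("endR",609,547,30),("slL",116,229,63),("slR",603,222,63),("foot edgeL",137,84,12),("footedgeR",575,80,12),("slopefootL",138,48,12),("slopefootR",575,45,12)]:
    w=g(a,b,z);L[n]=w;print(n,toramp(w).round(1))
d=(L['kinkL']+L['kinkR']-L['endL']-L['endR']);print("yaw",np.arctan2(d[1],d[0]))
d=L['kinkL']-L['kinkR'];print(np.arctan2(d[1],d[0])-np.pi/2+2*np.pi); d=L['endL']-L['endR'];print(np.arctan2(d[1],d[0])-np.pi/2+2*np.pi)
# sleeve tangents in ramp xz plane: center z=39
for b in (82,345):
    c,dd=fray(P,195+(360.5)/4-.5,90+(b+.5)/4-.5); c=toramp(c); e=np.array([*(RR.T@dd[:2]),dd[2]]); 
    ang=np.arctan2(e[2],e[0]); n=np.array([-np.sin(ang),np.cos(ang)])
    # solve x0: |n.(x0-c)|=27, z=39
    for sg in(27,-27): print(b,sg,c[0]+(sg-n[1]*(39-c[2]))/n[0])
E
```

```text
cam [-98.96611423   0.94183261 300.46761819]
kinkL [-82.7  52.2  30. ]
kinkR [-82.3 -58.3  30. ]
endL [-192.6   51.1   30. ]
endR [-191.7  -59.5   30. ]
slL [-118.8   41.7   63. ]
slR [-117.3  -48.    63. ]
foot edgeL [-90.7  45.2  12. ]
footedgeR [-89.5 -51.4  12. ]
slopefootL [-82.6  44.9  12. ]
slopefootR [-81.6 -51.3  12. ]
yaw 1.738847513180864
1.7313376876601119
1.7366081250916539
82 27 -64.66008052355873
82 -27 -118.68109684028595
345 27 -117.59320151849859
345 -27 -172.42404200335994
```

```bash
python3 - <<'E'
from h import *
k=W(-82.5,-3.05,0)[:2]; th=1.736; R=np.array([[np.cos(th),-np.sin(th)],[np.sin(th),np.cos(th)]])
o=k-R@[-.085,0]; print(o)
s=open("h.py").read().replace("TH=1.728; O=np.array([0.5734,0.0989])",f"TH={th}; O=np.array([{o[0]:.5f},{o[1]:.5f}])"); open("h.py","w").write(s)
E
python3 -c "
from h import *
inc(-175,0,27)"
```

```text
[0.57534982 0.10173753]
t 2.000 ramp TCP [-178.2    4.   146.8] tip z 138.8 need yaw -0.009 F [-0.8  0.5] -0.2 open 46.7 q6 -0.37 ydir [ 0.001  0.001 -1.   ]
linear [-0.0031  0.1118  0.0039]
```

Request:
carry_out --increments '[{"linear":[-0.002,0.03,0.002],"yaw":-0.009},{"linear":[-0.003,0.06,0.004],"yaw":-0.009},{"linear":[-0.003,0.09,0.004],"yaw":-0.009},{"linear":[-0.003,0.112,0.004],"yaw":-0.009},{"linear":[-0.003,0.112,0.004],"yaw":-0.009}]'

```text
t: 2.62
tool_pos: [0.603, -0.0717, 0.034]
orientation: [-1.282, 1.09, -1.086]
force: [-0.1, 0.6, 0.2]
opening: 0.0465
```

```bash
python3 - <<'E'
from h import *
inc(-165,0,27)
cv2.imwrite("pics/w2.png",robot.read_camera("wrist"))
v=robot.read_camera("scene")[165:285,215:375];cv2.imwrite("pics/s2.png",cv2.resize(v,None,fx=5,fy=5,interpolation=cv2.INTER_CUBIC))
E
```

```text
t 2.625 ramp TCP [-175.6    1.3   34. ] tip z 26.0 need yaw -0.002 F [ 0.6 -0. ] 0.2 open 46.5 q6 -0.37 ydir [-0.002  0.002 -1.   ]
linear [-0.0106 -0.001   0.0013]
```

View pics/w2.png

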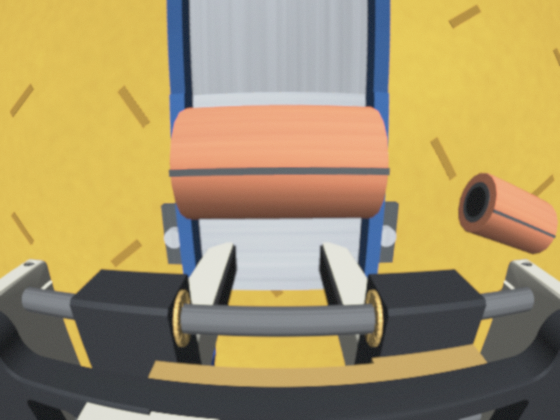

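View pics/s2.png

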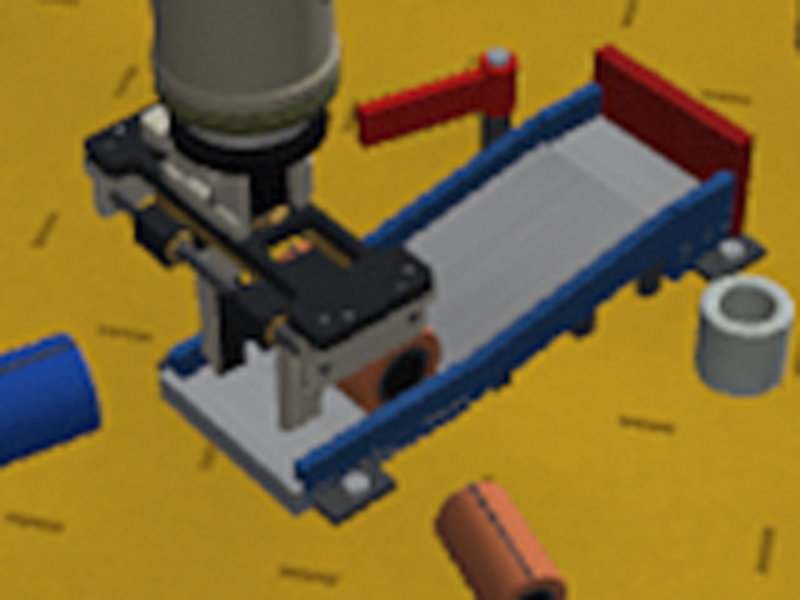

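Request:
carry_out --increments '[{"linear":[-0.005,-0.001,0.001],"yaw":0},{"linear":[-0.01,-0.001,0.001],"yaw":0},{"linear":[-0.014,-0.001,0.001],"yaw":0},{"linear":[-0.017,-0.001,0.001],"yaw":0},{"linear":[-0.02,-0.001,0.001],"yaw":0}]'

```text
t: 3.35
tool_pos: [0.6026, -0.0516, 0.0374]
orientation: [-1.28, 1.086, -1.088]
force: [-0.3, -0.3, -0.8]
opening: 0.0467
```

Request:
carry_out --increments '[{"linear":[-0.003,0,0],"yaw":0},{"linear":[-0.006,0,0],"yaw":0},{"linear":[-0.01,0,0],"yaw":0},{"linear":[-0.015,0,0],"yaw":0},{"linear":[-0.02,0,0],"yaw":0}]'

```text
t: 3.98
tool_pos: [0.5993, -0.0315, 0.0374]
orientation: [-1.28, 1.086, -1.088]
force: [-0.7, -0.6, -0.1]
opening: 0.0463
```

```bash
python3 - <<'E'
from h import *
inc(-115,0,27)
cv2.imwrite("pics/w3.png",robot.read_camera("wrist"))
E
```

```text
t 3.975 ramp TCP [-135.4   -1.7   37.4] tip z 29.4 need yaw -0.001 F [-0.5  0.8] -0.1 open 46.3 q6 -0.3 ydir [ 0.002  0.001 -1.   ]
linear [-0.0204  0.0024 -0.0017]
```

View pics/w3.png

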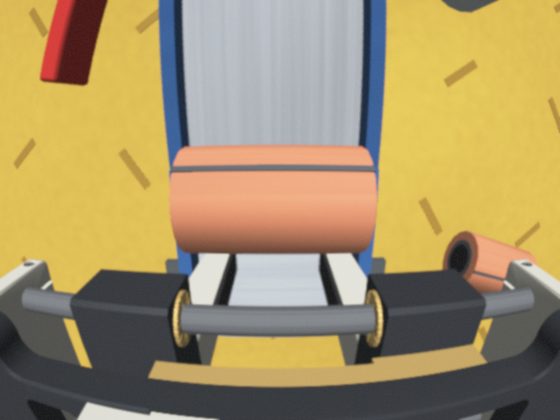

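Request:
carry_out --increments '[{"linear":[-0.006,0,0],"yaw":0},{"linear":[-0.012,0.001,0],"yaw":0},{"linear":[-0.018,0.001,0.001],"yaw":0},{"linear":[-0.024,0.001,0.001],"yaw":0},{"linear":[-0.03,0.001,0.001],"yaw":0}]'

```text
t: 4.65
tool_pos: [0.5953, -0.0009, 0.0364]
orientation: [-1.28, 1.086, -1.088]
force: [0.0, -1.2, 0.4]
opening: 0.0467
```

```bash
python3 - <<'E'
from h import *
inc(-75,0,33)
cv2.imwrite("pics/w4.png",robot.read_camera("wrist"))
E
```

```text
t 4.650 ramp TCP [-104.5   -2.8   36.4] tip z 28.4 need yaw -0.001 F [-1.2  0.2] 0.4 open 46.7 q6 -0.25 ydir [ 0.002  0.001 -1.   ]
linear [-0.0295 -0.0045 -0.0028]
```

View pics/w4.png

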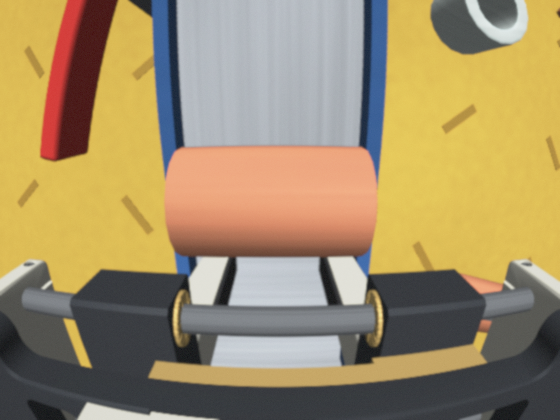

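Request:
carry_out --increments '[{"linear":[-0.006,-0.001,-0.001],"yaw":0},{"linear":[-0.012,-0.002,-0.001],"yaw":0},{"linear":[-0.018,-0.003,-0.002],"yaw":0},{"linear":[-0.024,-0.004,-0.002],"yaw":0},{"linear":[-0.03,-0.005,-0.003],"yaw":0}]'

```text
t: 5.32
tool_pos: [0.5872, 0.0294, 0.0415]
orientation: [-1.28, 1.086, -1.087]
force: [0.6, -0.8, -0.2]
opening: 0.0462
```

Request:
carry_out --increments '[{"linear":[-0.006,-0.001,0],"yaw":0},{"linear":[-0.012,-0.002,0],"yaw":0},{"linear":[-0.018,-0.003,0],"yaw":0},{"linear":[-0.024,-0.004,0],"yaw":0},{"linear":[-0.03,-0.005,0],"yaw":0}]'

```text
t: 5.95
tool_pos: [0.5822, 0.0595, 0.0466]
orientation: [-1.28, 1.086, -1.087]
force: [-0.2, -2.0, 0.7]
opening: 0.0464
```

```bash
python3 - <<'E'
from h import *
inc(-15,0,42)
cv2.imwrite("pics/w5.png",robot.read_camera("wrist"))
E
```

```text
t 5.950 ramp TCP [-42.8   0.2  46.6] tip z 38.6 need yaw -0.001 F [-2.   0.5] 0.7 open 46.4 q6 -0.15 ydir [ 0.002  0.002 -1.   ]
linear [-0.0278 -0.0034  0.0002]
```

View pics/w5.png

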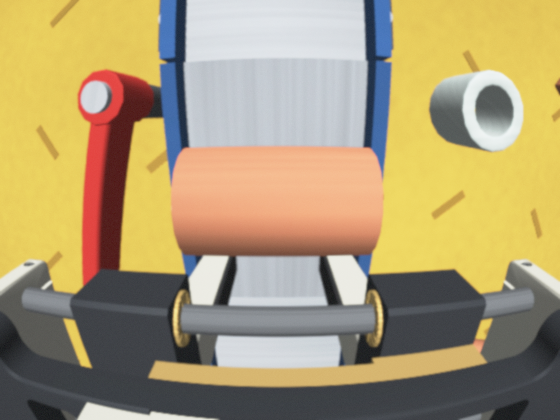

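Request:
carry_out --increments '[{"linear":[-0.006,-0.001,0],"yaw":0},{"linear":[-0.012,-0.002,0],"yaw":0},{"linear":[-0.018,-0.003,0],"yaw":0},{"linear":[-0.024,-0.004,0],"yaw":0},{"linear":[-0.03,-0.005,0],"yaw":0}]'

```text
t: 6.62
tool_pos: [0.5771, 0.0902, 0.0518]
orientation: [-1.28, 1.086, -1.086]
force: [-0.1, -1.5, 0.9]
opening: 0.0465
```

Request:
carry_out --increments '[{"linear":[-0.006,-0.001,0],"yaw":0},{"linear":[-0.012,-0.002,0],"yaw":0},{"linear":[-0.018,-0.003,0],"yaw":0},{"linear":[-0.024,-0.004,0],"yaw":0},{"linear":[-0.03,-0.005,0],"yaw":0}]'

```text
t: 7.25
tool_pos: [0.5721, 0.1201, 0.057]
orientation: [-1.28, 1.086, -1.087]
force: [-0.1, -2.2, 1.0]
opening: 0.0462
```

```bash
python3 - <<'E'
from h import *
inc(47,0,48)
cv2.imwrite("pics/w6.png",robot.read_camera("wrist"))
E
```

```text
t 7.250 ramp TCP [18.7  0.2 57. ] tip z 49.0 need yaw -0.0 F [-2.2  0.5] 1.0 open 46.2 q6 -0.05 ydir [ 0.002  0.002 -1.   ]
linear [-0.0283  0.001   0.0002]
```

View pics/w6.png

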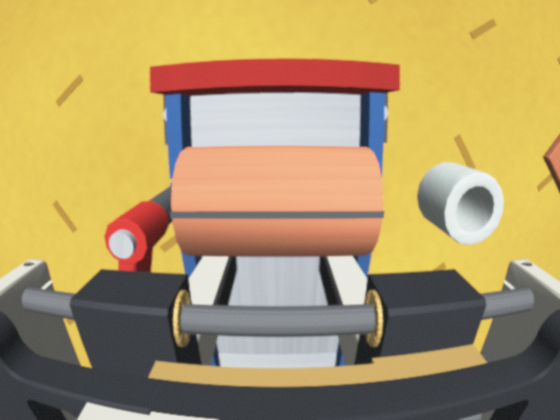

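Request:
carry_out --increments '[{"linear":[-0.004,0,0],"yaw":0},{"linear":[-0.008,0,0],"yaw":0},{"linear":[-0.012,0,0],"yaw":0},{"linear":[-0.016,0,0],"yaw":0},{"linear":[-0.02,0,0],"yaw":0}]'

```text
t: 7.92
tool_pos: [0.5686, 0.1409, 0.057]
orientation: [-1.279, 1.086, -1.086]
force: [0.4, -0.5, 0.5]
opening: 0.0464
```

Request:
carry_out --increments '[{"linear":[-0.002,0,0],"yaw":0},{"linear":[-0.004,0,0],"yaw":0},{"linear":[-0.006,0,0],"yaw":0},{"linear":[-0.008,0,0],"yaw":0},{"linear":[-0.008,0,0],"yaw":0}]'

```text
t: 8.55
tool_pos: [0.5675, 0.1471, 0.0571]
orientation: [-1.281, 1.085, -1.088]
force: [0.1, -8.3, 0.7]
opening: 0.0471
```

```bash
python3 - <<'E'
from h import *
inc(47,0,48)
P=robot.camera_params("wrist");w=robot.read_camera("wrist");cv2.imwrite("pics/w7.png",w)
np.save("P7.npy",P,allow_pickle=True)
E
```

```text
t 8.550 ramp TCP [46.   0.2 57.1] tip z 49.1 need yaw 0.0 F [-8.2  1.2] 0.7 open 47.1 q6 0.0 ydir [ 0.002 -0.    -1.   ]
linear [-0.001   0.0011  0.0002]
```

View pics/w7.png

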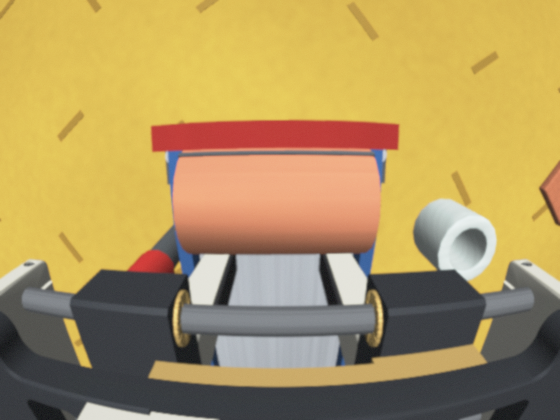

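Request:
carry_out --increments '[{"linear":[0.003,0,0],"yaw":0},{"linear":[0.006,0,0],"yaw":0},{"linear":[0.012,0,0],"yaw":0},{"linear":[0.02,0,0],"yaw":0},{"linear":[0.03,0,0],"yaw":0}]'

```text
t: 9.22
tool_pos: [0.5725, 0.1169, 0.0571]
orientation: [-1.281, 1.085, -1.088]
force: [0.5, 0.7, -0.6]
opening: 0.0463
```

```bash
python3 - <<'E'
from h import *
info()
w=robot.read_camera("wrist");cv2.imwrite("pics/w8.png",w)
v=robot.read_camera("scene")[165:285,235:395];cv2.imwrite("pics/s8.png",cv2.resize(v,None,fx=5,fy=5,interpolation=cv2.INTER_CUBIC))
E
```

```text
t 9.225 ramp TCP [15.4  0.3 57.1] tip z 49.1 need yaw 0.0 F [ 0.6 -0.6] -0.6 open 46.3 q6 -0.05 ydir [ 0.002 -0.    -1.   ]
```

View pics/w8.png

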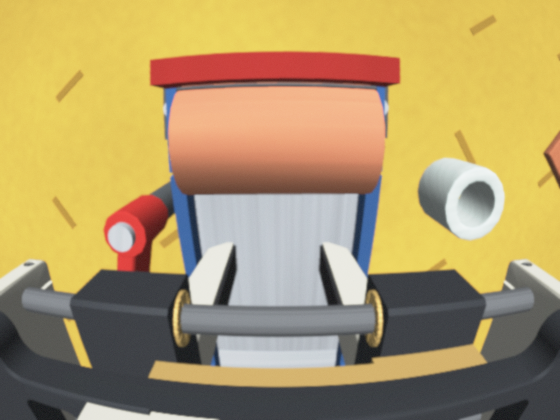

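View pics/s8.png

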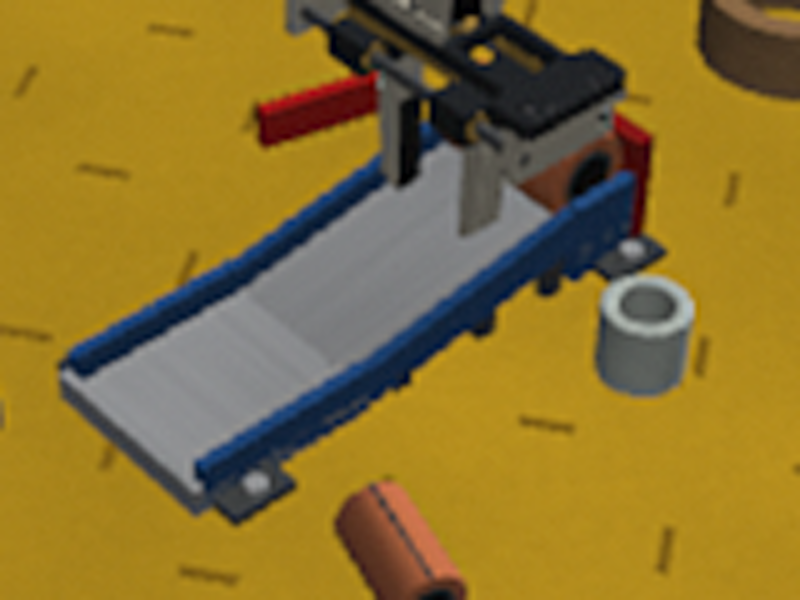

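Request:
carry_out --increments '[{"linear":[0,-0.02,0],"yaw":0},{"linear":[0,-0.045,0],"yaw":0},{"linear":[0,-0.07,0],"yaw":0},{"linear":[0.006,-0.07,-0.02],"yaw":0},{"linear":[0.013,-0.07,-0.045],"yaw":0}]' --gripper 0 --newtons 5

```text
t: 9.95
tool_pos: [0.5309, 0.0963, 0.1293]
orientation: [-1.279, 1.083, -1.09]
force: [-0.4, 0.2, -0.2]
opening: 0.0024
```

Request:
carry_out --increments '[{"linear":[0.005,0,-0.02],"yaw":0},{"linear":[0.01,0,-0.04],"yaw":0},{"linear":[0.016,0,-0.06],"yaw":0},{"linear":[0.016,0,-0.076],"yaw":0},{"linear":[0.016,0,-0.076],"yaw":0}]'

```text
t: 10.58
tool_pos: [0.4586, 0.0682, 0.1304]
orientation: [-1.278, 1.082, -1.091]
force: [-0.0, -0.3, 0.3]
opening: 0.0004
```

```bash
python3 - <<'E'
from h import *
inc(-14,120,70)
P=robot.camera_params("wrist");w=robot.read_camera("wrist");cv2.imwrite("pics/w9.png",w);np.save("P9.npy",P,allow_pickle=True)
E
```

```text
t 10.575 ramp TCP [-13.9 120.7 130.4] tip z 122.4 need yaw -0.001 F [-0.3  0.1] 0.3 open 0.4 q6 -0.13 ydir [ 0.007  0.    -1.   ]
linear [0.     0.0524 0.0003]
```

View pics/w9.png

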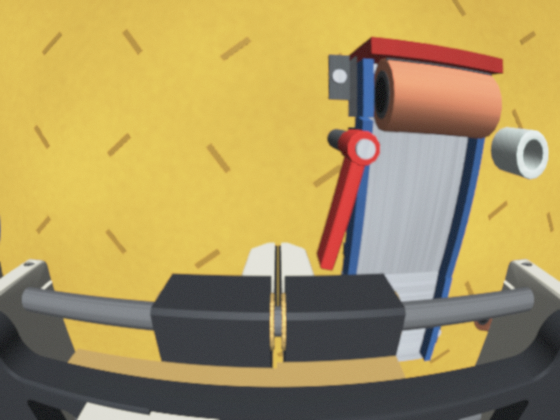

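```bash
python3 - <<'E'
from h import *
P=np.load("P9.npy",allow_pickle=True).item()
def g(u,v,z):
    c,d=fray(P,u,v); return toramp(c+d*(z/1000-c[2])/d[2])
print("post",g(367,149,93),"tip end L",g(320,262,90),"tip end R",g(333,264,90))
E
```

```text
post [43.87743785 65.29647853 93.        ] tip end L [-32.36563708  91.70658684  90.        ] tip end R [-34.08799379  82.67459472  90.        ]
```

Request:
carry_out --increments '[{"linear":[0,0.02,0],"yaw":0},{"linear":[0,0.04,0],"yaw":0},{"linear":[0,0.052,0],"yaw":0},{"linear":[0,0.052,0.0],"yaw":0}]'

```text
t: 11.12
tool_pos: [0.4592, 0.0684, 0.0777]
orientation: [-1.279, 1.083, -1.09]
force: [-0.3, -0.2, -0.1]
opening: 0.0005
```

```bash
python3 - <<'E'
from h import *
s,R=info(); p0=s['tool_pos']
# waypoints: finger box half (hx,hy)
hx,hy=8,17.5
def wp(v,r):
    phi=np.pi-.35+v; u=np.array([np.cos(phi),np.sin(phi)]); n=np.array([np.cos(phi-np.pi/2),np.sin(phi-np.pi/2)])
    d=5+hx*abs(n[0])+hy*abs(n[1]); return np.array([45,66])+r*u+d*n
for v,r in [(.08,62),(.3,62),(.5,64),(.7,65),(.9,66),(1.1,66),(1.3,66),(1.5,66),(1.7,66),(1.92,66)]:
    c=wp(v,r); print(v,c.round(1),(R.T@(W(*c,78)-p0)).round(4))
E
```

```text
t 11.125 ramp TCP [-13.8 120.   77.7] tip z 69.7 need yaw -0.0 F [-0.1  0.3] -0.1 open 0.5 q6 -0.13 ydir [ 0.006  0.    -1.   ]
0.08 [ -8.4 105.7] [-0.0055 -0.0002  0.0143]
0.3 [-15.8  91.9] [ 0.002  -0.0001  0.0281]
0.5 [-21.8  79.7] [ 0.008  -0.      0.0404]
0.7 [-24.4  66.4] [0.0105 0.     0.0536]
0.9 [-23.9  52. ] [0.01   0.0001 0.068 ]
1.1 [-19.1  38. ] [0.0053 0.0002 0.082 ]
1.3 [-11.   24.9] [-0.0028  0.0002  0.0951]
1.5 [ 0.3 13.7] [-0.0141  0.0003  0.1063]
1.7 [14.3  5.2] [-0.0282  0.0003  0.1148]
1.92 [31.9  0. ] [-0.0458  0.0004  0.12  ]
```

Request:
carry_out --increments '[{"linear":[-0.001,0,0.014],"yaw":0},{"linear":[0.002,0,0.028],"yaw":0},{"linear":[0.008,0,0.04],"yaw":0},{"linear":[0.0105,0,0.0535],"yaw":0},{"linear":[0.01,0,0.068],"yaw":0}]'

```text
t: 11.75
tool_pos: [0.5288, 0.0694, 0.0784]
orientation: [-1.279, 1.083, -1.09]
force: [-1.6, 0.1, -0.6]
opening: 0.0004
```

```bash
python3 - <<'E'
from h import *
s,R=info(); p0=s['tool_pos']
for c in [(-19.1,38),(-11,24.9),(.3,13.7),(14.3,5.2),(24,2),(31.9,0)]: print(c,(R.T@(W(*c,78)-p0)).round(4))
cv2.imwrite("pics/w10.png",robot.read_camera("wrist"))
E
```

```text
t 11.750 ramp TCP [-24.3  51.2  78.4] tip z 70.4 need yaw -0.001 F [0.4 1.5] -0.6 open 0.4 q6 -0.13 ydir [ 0.006  0.    -1.   ]
(-19.1, 38) [-0.0052  0.0004  0.0132]
(-11, 24.9) [-0.0133  0.0005  0.0263]
(0.3, 13.7) [-0.0246  0.0006  0.0375]
(14.3, 5.2) [-0.0386  0.0006  0.046 ]
(24, 2) [-0.0483  0.0006  0.0491]
(31.9, 0) [-0.0562  0.0006  0.0511]
```

View pics/w10.png

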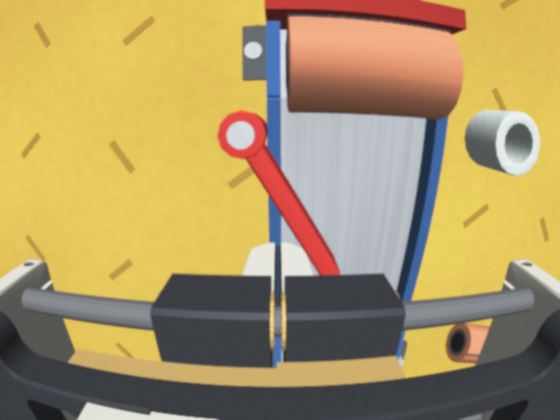

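Working as planned; the arm is about half-way round.

Request:
carry_out --increments '[{"linear":[-0.005,0,0.013],"yaw":0},{"linear":[-0.0135,0,0.0265],"yaw":0},{"linear":[-0.0245,0.0005,0.0375],"yaw":0},{"linear":[-0.0385,0.0005,0.046],"yaw":0},{"linear":[-0.048,0.0005,0.049],"yaw":0}]'

```text
t: 12.42
tool_pos: [0.5711, 0.1261, 0.0785]
orientation: [-1.277, 1.081, -1.091]
force: [0.4, -0.6, -0.1]
opening: 0.0008
```

Request:
carry_out --increments '[{"linear":[-0.003,0,0.0005],"yaw":0},{"linear":[-0.006,0,0.001],"yaw":0},{"linear":[-0.009,0,0.001],"yaw":0},{"linear":[-0.011,0,0.001],"yaw":0},{"linear":[-0.011,0,0.001],"yaw":0}]'

```text
t: 13.05
tool_pos: [0.5709, 0.1328, 0.0786]
orientation: [-1.281, 1.079, -1.096]
force: [2.1, -18.9, -0.2]
opening: 0.0002
```

```bash
python3 - <<'E'
from h import *
inc(33,0,70)
cv2.imwrite("pics/w11.png",robot.read_camera("wrist"))
E
```

```text
t 13.050 ramp TCP [31.4 -0.7 78.6] tip z 70.6 need yaw -0.002 F [-19.    1.1] -0.2 open 0.2 q6 -0.02 ydir [ 0.008 -0.006 -1.   ]
linear [-0.0016  0.0006 -0.0007]
```

View pics/w11.png

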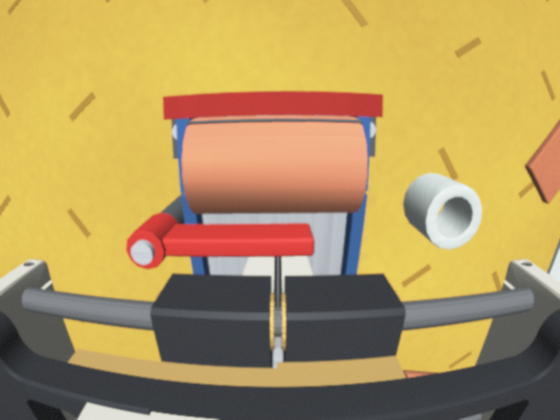

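Keeper is at its end stop (19 N reaction, bar parallel to the red stop). Backing off and lifting clear.

Request:
carry_out --increments '[{"linear":[0.005,0,0],"yaw":0},{"linear":[0.015,0,0],"yaw":0},{"linear":[0.03,0,0],"yaw":0},{"linear":[0.045,-0.015,0],"yaw":0},{"linear":[0.06,-0.05,0],"yaw":0}]'

```text
t: 13.72
tool_pos: [0.5789, 0.0727, 0.1285]
orientation: [-1.283, 1.082, -1.095]
force: [-0.6, 0.8, 1.5]
opening: 0.0003
```

Request:
carry_out --increments '[{"linear":[0.02,-0.04,0],"yaw":0},{"linear":[0.05,-0.08,0],"yaw":0},{"linear":[0.09,-0.11,0],"yaw":0},{"linear":[0.13,-0.12,0],"yaw":0},{"linear":[0.13,-0.12,0],"yaw":0}]'

```text
t: 14.35
tool_pos: [0.6004, -0.0584, 0.2522]
orientation: [-1.28, 1.082, -1.1]
force: [0.0, 0.2, -0.5]
opening: 0.0004
```

```bash
python3 - <<'E'
from h import *
info()
P=robot.camera_params("wrist"); cv2.imwrite("pics/w12.png",robot.read_camera("wrist"));np.save("P12.npy",P,allow_pickle=True)
cv2.imwrite("pics/top12.png",robot.read_camera("top"))
v=robot.read_camera("scene")[165:285,235:395];cv2.imwrite("pics/s12.png",cv2.resize(v,None,fx=5,fy=5,interpolation=cv2.INTER_CUBIC))
E
```

```text
t 14.350 ramp TCP [-162.     1.6  252.2] tip z 244.2 need yaw -0.006 F [ 0.2 -0.1] -0.5 open 0.4 q6 -0.34 ydir [ 0.009 -0.007 -1.   ]
```

View pics/w12.png

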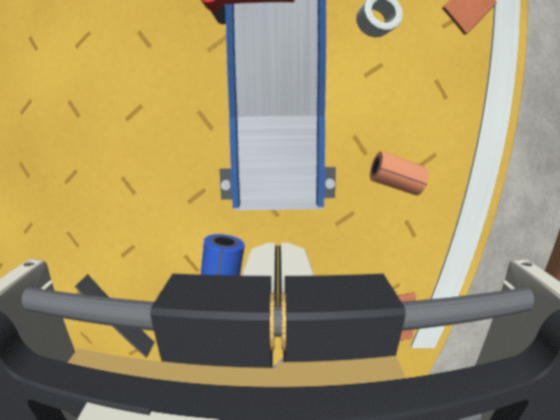

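View pics/s12.png

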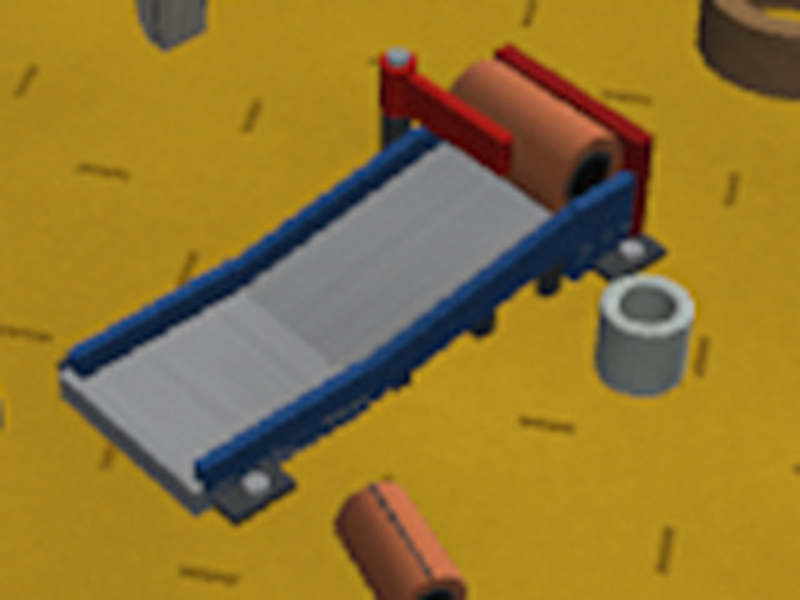

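View pics/top12.png

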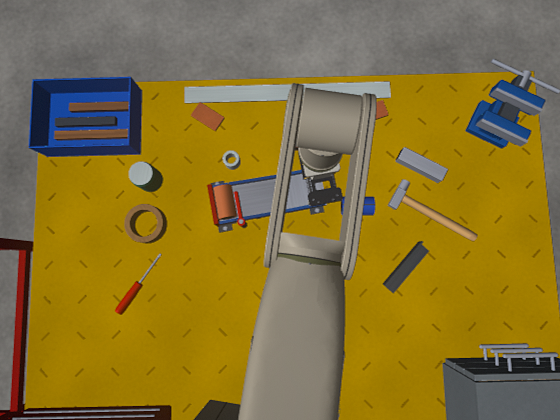

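```bash
python3 - <<'E'
from h import *
S=lambda a,b:(235+(a+.5)/5-.5,165+(b+.5)/5-.5)
f=lambda a,b,z: toramp(onz("scene",*S(a,b),z))
p=f(398,57,.093)
for q in [f(507,140,.090)]:
    d=q-p; print(p.round(1),q.round(1),"value",(np.arctan2(d[1],d[0])-np.pi+.35)%(2*np.pi))
a=f(502,47,.074);b=f(648,138,.074);d=b-a;print("stop dir",np.arctan2(d[1],d[0])+np.pi/2)
# top edge of bar, both ends
im=cv2.imread("pics/top12.png");h=cv2.cvtColor(im,cv2.COLOR_BGR2HSV)
c=im[165:245,190:270];cv2.imwrite("pics/t12c.png",cv2.resize(c,None,fx=7,fy=7,interpolation=cv2.INTER_CUBIC))
E
```

```text
[44.3 66.3 93. ] [ 41.6 -22.2  90. ] value 1.8908914865438788
stop dir 0.022639607696954833
```

View pics/t12c.png

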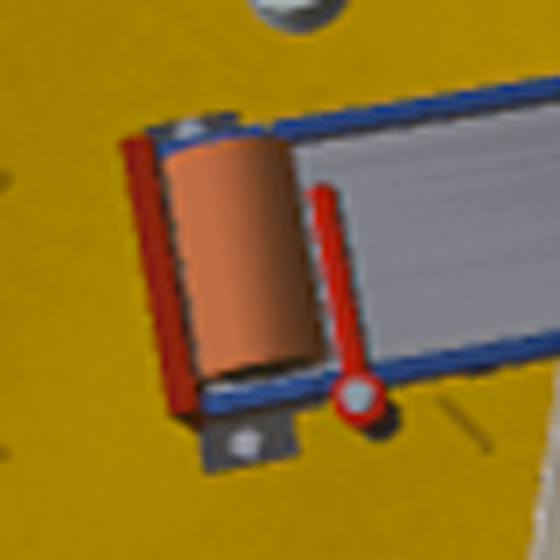

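```bash
python3 -c "
from plant import robot
print(robot.close_job())"
```

```text
the job is handed in; nothing more can be done
None
```

I pushed the copper sleeve up the ramp into its seat, swung the keeper round to its end stop, lifted clear and handed the job in after about 14.5 s. No verdict is reported.

- **Sleeve:** I pushed it with two partly open fingertips at about 5 cm/s, never gripping or lifting it. It met the stop with about 8 N, with the fingers within 1 mm of where the seat should put them. It stayed put when I backed off, and the last top and scene pictures show it against the red stop and square to the lane.
- **Keeper:** I pushed it with the closed fingertips until the end stop pushed back with about 19 N. In the last pictures it measures about 1.89 rad (1.82 needed), and it lies within about 1° of parallel to the red stop.
- **Other parts:** by eye, none of the other parts or tools has moved between the first and last top pictures. The robot was clear of everything when I handed in.

One measurement disagreed: the top and scene cameras placed the ramp up to about 10 mm apart sideways. I used the wrist camera's fix instead. It matched the known guide width, the sleeve length and the keeper post position to within about 1.5 mm.

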